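Dock the pulp bin on the juicer and clamp its draw latch

TASK

The juicer's pulp bin has been left pulled out of its dock. Slide it along its rails fully home against the juicer's seal and seat it there with a steady push of about 15 N for a moment; press the latch's wire loop down until it snaps under the nose of the keeper on the bin's lid; then push the latch lever over, past centre and down onto its rest, seating it with a steady press of about 15 N for a moment, so that the bin stays clamped tight. Work by feel, never pushing the bin or the latch with more than 25 N, and leave the other things on the table where they are.

Things in the scene. Friction and masses are not known exactly. Their poses are not given: they have to be found in the camera images.
- juicer: Fixed juicer. Origin on the table under the seal's middle. The rubber seal is an upright face at y = 0 looking to -y. A steel barrel (120 mm wide, top at z 85) runs from it to +y, then a motor block (y 200 to 400, x -100 to 100, 235 high; chute to 317). Guide rails 20 mm high run from the seal to y = -238, inner faces at x = -78, 78; ears beside the seal to z 110. The latch is on the barrel, in the plane x = 0.
- bin: Loose pulp bin with lid, 0.8 to 1 kg, 150 (x) by 200 (y) by 85 mm high, standing between the rails, pulled 25 to 65 mm out; it slides along the juicer's y. Origin under its middle, axes parallel to the juicer's; its front (+y) meets the seal. On the lid: the keeper (keeper) and a black carrying handle across x at y = -45 mm, 80 mm long, up to 108 high; two 25 mm ears at the front corners.
- bin_front (a point): Middle of the bin's front face, 40 mm above the table (axes as the bin); on the seal when home: y = 0 in the juicer's frame.
- bin_rear (a point): Middle of the bin's flat rear face (y = -100 mm in the bin's frame), 40 mm above the table: where to push the bin home.
- keeper (a point): Seat of the loop's bar when hooked (bar centre), 33 mm behind the bin's front face, 100 mm above the table; axes as the bin. The keeper is a steel lug 30 mm wide (x) on the lid, its bearing face to -y; from its top (118 mm above the table) a nose slopes down steeply to -y over the seat, its tip overhanging the bearing face by 5.5 mm, 105 mm above the table.
- lever (a joint): Angle of the latch lever about lever_hinge (rad): 0 = clamped, level on its rest, pointing to the juicer's +y; grows as its free end rises; 1.26 = fully open, steeply up, a hard stop. It starts at 1.12 to 1.22. A stiff hinge: it stays where it is left. Dead centre is at about 0.15.
- lever_hinge (a point): The lever's hinge axis, along the juicer's x, at y 30 mm and z 110 mm in the juicer's frame (axes as the juicer).
- lever_tip (a point): Middle of the upper face (up when clamped, to -y when open) near the free end, 92 mm from the hinge axis, 4 mm above the bar's middle (axes as the lever: y along it, z out of that face). The lever is a steel bar 22 mm wide and 8 mm thick, 34 mm wide near its end. Shutting it takes about 2 to 8 N here; the handle flexes some 0.3 mm per N.
- bail (a joint): Angle of the wire loop against the lever (rad). The loop's elevation above level, as it points to the juicer's -y, is this minus lever. It starts 55 to 76 degrees up, held by slight friction; below about 45 it falls by itself onto the keeper's nose. Its hinge is carried by the lever, 18 mm from the lever's hinge axis towards the free end.
- loop (a joint): Spring stretch of the wire loop along its length (m): 0 = slack, about 0.003 to 0.005 when clamped; stiffness 14 N per mm.
- loop_bar (a point): Centre of the loop's end bar, 6 mm round, along x, 77 mm from the loop's hinge (axes as the loop: +y from bar to hinge, z out of its upper side). Loop 62 mm wide, 50 inside; a flat tab 18 mm wide, 6 thick reaches from the bar to 30 mm beyond it. With the lever open and the bin home the bar lands on the keeper's nose; some 5 to 12 N down on the tab snap it under the nose.
- glass: Bystander: drinking glass, 64 mm across, 100 mm high, near the bin's far side. Origin under its middle.
- apple: Bystander: red apple, 72 mm, by the bin's far side. Origin under its middle.
- pear: Bystander: green pear, 66 mm across, 90 mm high, on the robot's side of the juicer. Origin under its middle.
- brush: Bystander: cleaning brush lying to the right, before the jug. Origin under its middle.
- jug: Bystander: clear jug, 120 mm across, 160 mm high, to the right. Origin under its middle.
- bowl: Bystander: white bowl, 180 mm across, 70 mm high, to the right. Origin under its middle.
- jar: Bystander: amber jar, 70 mm across, 110 mm high, on the robot side of the motor block. Origin under its middle.
There are look-alikes about, which are no part of the job. What is shaped like the bin but yellow is not meant.

How it is judged:
On the way, in this order (a step that is already met when the one before it is completed fails the run):
1. the robot presses the bin home against the seal (gap under 3 mm) with more than 8 N, the lever still open (y of bin_front in the frame of juicer above -0.003 m and angle between the y axis of bin and the y axis of juicer, either way round below 0.03 rad and contact force between any of the fingers, the arm and bin above 8 N and value of joint lever above 0.9 rad), for 0.2 s.
2. the loop's bar is hooked under the keeper's nose with the lever still open (y of loop_bar in the frame of keeper between -0.008 and 0.004 m and z of loop_bar in the frame of keeper below 0.004 m and x of loop_bar in the frame of keeper between -0.012 and 0.012 m and value of joint lever above 0.8 rad), for 0.2 s.
3. the robot presses the lever onto its rest with more than 8 N, the loop hooked (y of loop_bar in the frame of keeper between -0.008 and 0.004 m and z of loop_bar in the frame of keeper below 0.004 m and x of loop_bar in the frame of keeper between -0.012 and 0.012 m and value of joint lever below 0.05 rad and contact force between any of the fingers, the arm and lever above 8 N), for 0.2 s.
At the end, for the whole second after the job is handed in: The bin stands flat within 3 mm of the seal and square to it (0.03 rad), at rest; the loop's bar sits under the keeper's nose (within 8 mm behind, 4 mm before or above, 12 mm beside its seat); the loop is stretched by more than 2 mm and the lever lies within 0.05 rad of its rest (y of bin_front in the frame of juicer above -0.003 m and angle between the y axis of bin and the y axis of juicer, either way round below 0.03 rad and y of loop_bar in the frame of keeper between -0.008 and 0.004 m and z of loop_bar in the frame of keeper below 0.004 m and x of loop_bar in the frame of keeper between -0.012 and 0.012 m and value of joint lever below 0.05 rad and value of joint loop above 0.002 m and linear speed of bin below 0.01 m/s and angle between bin's own z axis and vertical below 0.03 rad); the robot touches nothing.
It fails at once if the bin is pushed with more than 30 N (contact force between any of the fingers, the arm and bin above 30 N).
It fails at once if the latch (lever or loop) is pressed with more than 30 N (contact force between any of the fingers, the arm and lever above 30 N).
It fails at once if a bystander is moved by more than 30 mm (distance of any of glass, apple, pear, brush, jug, bowl, jar from where it was at the start of the episode above 0.03 m).
It also fails if it takes over 72 s, if anything falls off the work surface, if the arm or the gripper's body presses on something with over 40 N, if the wrist force passes 120 N, or if a joint passes its speed limit or range.

ROBOT

A 7-joint arm with a two-finger parallel gripper is mounted at the origin on the work surface. World frame = base frame: x ahead of the robot, y to its left, z up, the work surface at z = 0. Lengths are in m, angles in rad, forces in N, time in s.
With the tool pointing down it reaches from about 0.4 to 0.85 m from the base axis. Payload 10.4 kg.
Tool frame: the origin (TCP) lies midway between the tips of the shut fingers; the grasp point (between the pads) lies 19 mm behind it; z points along the fingers, y is the line along which they close (so a half turn about z gives the same grasp; the last joint's range is limited). The gripper opens to 87 mm and grips with 3 to 60 N. Pads are 19 mm wide; open, the fingers measure 117 mm over their backs; the gripper's body (75 mm by 190 mm) begins 51 mm behind the grasp point.
Start: joints at [-1.272, 0.332, -0.065, 1.46, 0.022, 1.35, -0.088], TCP at [0.198, 0.593, 0.223] pointing down, gripper open.
Joint ranges: [-2.6, 2.6], [-0.5, 2.12], [-1.47, 1.34], [0.16, 2.42], [-1.27, 4.41], [0.06, 2.06], [-2.6, 2.6]. Speed limits (rad/s): [2.22, 2.22, 2.79, 2.79, 3.14, 3.14, 3.14].

INTERFACE

Orientations are given as a unit quaternion [x, y, z, w].
In Python, from bench import r gives the robot as it stands.
- The arm moves only by the tool arm_command, never from a script. Its argument "moves" is one flat list of numbers, 4 for each row, row after row: the shift along the tool's x, y, z in cm, then the turn about the tool's z in degrees. A call has 1 to 12 rows; each row shifts and turns the commanded pose from where the row before left it, along the tool's axes as they then stand; what a row does not reach is not made up. A row lasts 1/12 s, in which the tool goes at most 41.7 mm and 7.16 degrees, less where a joint would pass 70% of its speed; a pose out of reach is approached as far as the arm can. A call with a gripper value outside its range is refused whole. "fingers" is the opening in per cent of the stroke, from 0 (shut) to 100 (fully open), set as the call begins (left out, the last holds). The fingers move at their own pace and stop on an object; "squeeze" is the grip in N (left out, the last holds). Time passes only in rows, so rows that do not move let the fingers close. It gives the time, the measured TCP pose, the force, the opening and the grip force at its end, in the units of the state.
- r.read_state(): the state, without advancing time (a new reading comes with each control period).
- r.camera(name): name is "scene" or "top"; returns the picture (400x640x3 uint8, red, green, blue); there is no depth.
- r.camera_info(name): a dict with "fx", "fy", "cx", "cy" (pixels), "origin" and "attitude" of the camera in the world. Camera axes: x right, y up, looking along -z (the intrinsics and any distortion apply to the point x, -y, -z); pixel columns grow to the right and rows downward; lengths in m; the calibration is good to about 2 mm. A picture is of the moment at which its call begins. camera_info takes no time and is no camera call.
- r.close_job(): hands the job in; it is judged then, once.
The state is a dict: "time": time; "joint_positions": joint angles; "joint_vel": joint speeds; "joint_torque": joint torques, N m; "ee_pos": TCP position; "eef_rot": TCP orientation; "ft_force": force on the tool from outside, world axes, zero at the start; "torque": the same for the moment, N m; "width": finger opening in m; "grip_force": force on a finger pad.
Only numpy, scipy, OpenCV 4.12 (cv2) and the standard library are available. Lean on these libraries where they do the work, as an engineer would, in place of code of your own. Each camera call takes 0.05 s, during which the arm holds its last target. There are 200 camera calls.

## Working session

There is one attempt and no reset: what is moved stays moved. The work goes in short steps, Python scripts to look and compute and a tool call to move; the robot and the scene stay as the last step left them, time stands still between calls to the robot, and variables do not carry over. Pictures are saved under pics/ and viewed, at most 10 in all, crops included, and the job is handed in when it is done.

Besides the shell and the picture viewer there is one more tool, called after ">>>" as name(argument=value, ...) on one line, values as JSON. arm_command: Moves the arm, as the interface text tells. Its arguments: {"type":"object","properties":{"moves":{"type":"array"},"fingers":{"type":"number"},"squeeze":{"type":"number"}},"required":["moves"]}

```bash
mkdir -p pics
cat > h.py <<'E'
from bench import r
import cv2,numpy as np
from scipy.spatial.transform import Rotation as R
def snap(n,f,crop=None,s=1):
    im=r.camera(n)[:,:,::-1]
    if crop: im=im[crop[1]:crop[3],crop[0]:crop[2]]
    cv2.imwrite('pics/'+f,cv2.resize(im,None,fx=s,fy=s,interpolation=cv2.INTER_CUBIC))
E
python3 - <<'E'
from h import *
snap('scene','s0.png',s=1.25);snap('top','t0.png',s=1.25)
for n in('scene','top'):print(r.camera_info(n))
print(r.read_state())
E
```

```text
{'fx': 480.0865784224587, 'fy': 480.0865784224587, 'cx': 320.3878456389421, 'cy': 207.32027454775692, 'origin': array([ 1.44900633, -0.15701046,  1.02305525]), 'attitude': array([0.28791858, 0.25778703, 0.62689386, 0.67650043])}
{'fx': 473.3976174163804, 'fy': 473.3976174163804, 'cx': 317.16452398877055, 'cy': 199.0375501371483, 'origin': array([ 0.31303527, -0.09157455,  1.55117745]), 'attitude': array([-0.04456298,  0.04534394,  0.70602563, -0.70532679])}
{'time': 0.1, 'joint_positions': array([-1.27156758,  0.33285407, -0.06471428,  1.46084822,  0.02158638,
        1.34990519, -0.08848757]), 'joint_vel': array([-0.00064352, -0.00171306, -0.00039745, -0.00279498,  0.00037416,
        0.00012205,  0.00024329]), 'joint_torque': array([ 1.01380636e-03, -6.24546218e+01,  2.43876677e-02, -3.90716171e+01,
       -6.14390709e-02,  3.66596051e-02,  4.34011338e-05]), 'ee_pos': array([0.19756959, 0.59258491, 0.22180953]), 'eef_rot': array([ 1.60200092e-01,  9.87084340e-01, -6.54431683e-04, -8.56284818e-05]), 'ft_force': array([-0.4166799 , -0.76272129,  0.29432911]), 'torque': array([-0.0312803 ,  0.05201977, -0.04273998]), 'grip_force': 0.0, 'width': 0.08657391842463392}
```

View pics/s0.png

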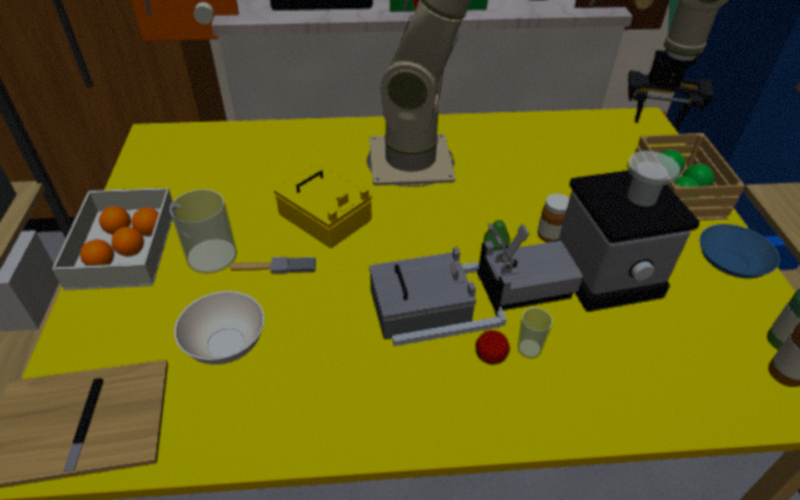

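View pics/t0.png

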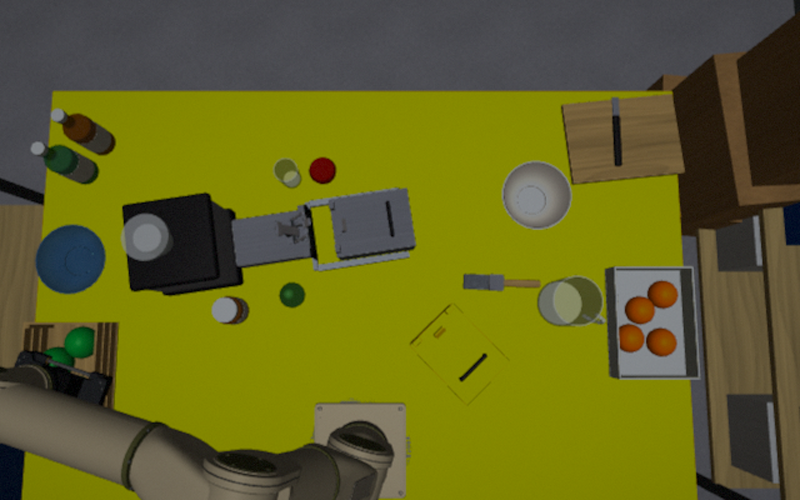

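Bin candidates: grey box between the rails (top view 372,225; scene 425,290) and yellow box (top 460,355; scene 325,205). I pick the grey one in the dock, and check it in a close crop.

Run:
```python
from h import *
snap('top','t1.png',(180,140,340,225),5)
snap('scene','s1.png',(290,170,470,290),4.4)
```

```text
(no output)
```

View pics/t1.png

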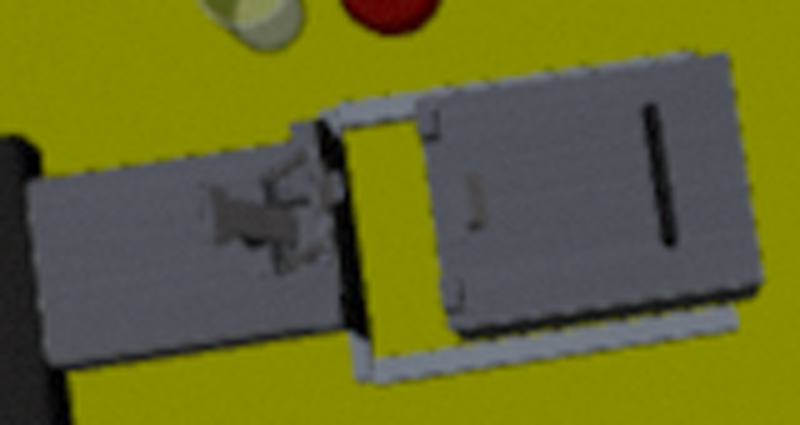

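View pics/s1.png

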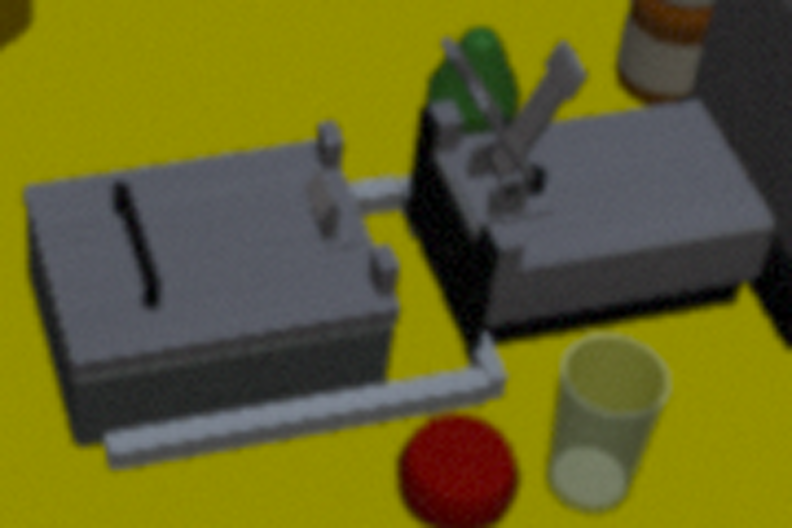

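```bash
cat > fit.py <<'E'
from h import *
from scipy.optimize import least_squares
I={n:r.camera_info(n) for n in('scene','top')}
def proj(n,P):
    i=I[n];p=R.from_quat(i['attitude']).inv().apply(np.array(P)-i['origin'])
    return np.stack([i['cx']+i['fx']*p[:,0]/-p[:,2],i['cy']-i['fy']*p[:,1]/-p[:,2]],1)
T=lambda u,v:(180+u/5,140+v/5)
S=lambda u,v:(290+u/4.4,170+v/4.4)
def w(q,P):
    P=np.array(P,float);c,s=np.cos(q[2]),np.sin(q[2])
    return np.stack([q[0]+c*P[:,0]-s*P[:,1],q[1]+s*P[:,0]+c*P[:,1],P[:,2]],1)
# (cam,uv,bin?,P)
O=[('top',T(730,57),1,(75,-100,85)),('top',T(762,286),1,(-75,-100,85)),('top',T(418,100),1,(75,100,85)),
('top',T(650,103),1,(40,-45,108)),('top',T(670,243),1,(-40,-45,108)),
('scene',S(122,185),1,(-40,-45,108)),('scene',S(152,300),1,(40,-45,108)),
('scene',S(25,188),1,(-75,-100,85)),('scene',S(78,362),1,(75,-100,85)),('scene',S(392,315),1,(75,100,85)),
('top',T(350,328),0,(-60,0,85)),('scene',S(520,265),0,(60,0,85)),
('top',T(375,360),0,(-78,0,20)),('top',T(345,127),0,(78,0,20)),('top',T(738,312),0,(-78,-238,20))]
def res(q):
    o=[]
    for n,uv,b,P in O:
        P=np.array(P)/1000
        if b:P=P+[q[4],q[3],0]
        o.append(proj(n,w(q,[P]))[0]-uv)
    return np.array(o).ravel()
s=least_squares(res,[.5,.1,.13,-.15,0],loss='soft_l1',f_scale=.7)
q=s.x
if __name__=='__main__':
    print(q,np.degrees(q[2]));print(res(q).reshape(-1,2).round(1))
    l=1.17
    for nm,P in dict(rear=(q[4],q[3]-.1,.04),seal=(0,0,.04),hinge=(0,.03,.11),tip=(0,.03+.092*np.cos(l)-.004*np.sin(l),.11+.092*np.sin(l)+.004*np.cos(l)),keeper=(0,-.033,.1)).items():
        W=w(q,[P]);print(nm,W.round(4),(proj('top',W)[0]-[180,140])*5,(proj('scene',W)[0]-[290,170])*4.4)
    for e in (55,65,75): 
        e=np.radians(e);b=(.03+.018*np.cos(l)-.107*np.cos(e),.11+.018*np.sin(l)+.107*np.sin(e))
        W=w(q,[(0,*b)]);print(np.degrees(e),b,W,(proj('top',W)[0]-[180,140])*5,(proj('scene',W)[0]-[290,170])*4.4)
    st=r.read_state();print(R.from_quat(st['eef_rot']).as_matrix().round(3))
E
python3 fit.py
```

```text
[ 0.54241999  0.12167156  0.13705397 -0.15520826  0.00756052] 7.852614187699595
[[ -0.5  -2. ]
 [ -0.2  -1.3]
 [ -0.8  -2.1]
 [ -0.3   0.4]
 [ -0.8  -2.4]
 [ -0.8  -0.7]
 [ -1.1  -5.4]
 [ -1.   -1.4]
 [ -2.5  -0.1]
 [  1.3  -1.6]
 [  0.8  -0.9]
 [-10.5   0.4]
 [ -0.7   0.5]
 [ -0.5   0.3]
 [ -0.8   0.1]]
rear [[ 0.5848 -0.1301  0.04  ]] [742.43665184 175.06047589] [ 44.20598768 317.4642327 ]
seal [[0.5424 0.1217 0.04  ]] [352.6406595  240.06447265] [434.17727223 246.85438672]
hinge [[0.5383 0.1514 0.11  ]] [288.51781124 229.64163483] [493.04642266 162.07125297]
tip [[0.5339 0.1833 0.1963]] [208.65884023 214.217073  ] [563.74163608  50.43091909]
keeper [[0.5469 0.089  0.1   ]] [392.04961239 218.33109061] [394.10842724 188.24473565]
55.0 (np.float64(-0.02434994837201379), np.float64(0.21422277949817256)) [[0.54574681 0.09754995 0.21422278]] [352.70498394 188.64842819] [427.79554515  47.28748064]
65.0 (np.float64(-0.008197423688706698), np.float64(0.223548443972172)) [[0.54353997 0.11355101 0.22354844]] [322.22237639 189.68694696] [456.20687165  31.41116411]
75.0 (np.float64(0.009329092491578424), np.float64(0.22992757417218074)) [[0.5411454  0.13091317 0.22992757]] [289.74696312 191.95837363] [486.40233877  19.00826982]
[[-0.949  0.316 -0.   ]
 [ 0.316  0.949 -0.001]
 [-0.    -0.001 -1.   ]]
```

Top crop: grey bin with handle (660,175), keeper (475,200), lever end (215,215), loop tab about (325,185); it sits in the rails with a gap to the seal, so the choice is right. Refit with lateral play limited, then go.

```bash
sed -i "s/('scene',S(520,265),0,(60,0,85)),//; s/return np.array(o).ravel()/return np.append(np.array(o).ravel(),q[4]*1000)/; s/print(res(q).reshape/print(res(q)[:-1].reshape/" fit.py
cat >> h.py <<'E'
def st(q):
    s=r.read_state();c,n=np.cos(q[2]),np.sin(q[2]);M=np.array([[c,n,0],[-n,c,0],[0,0,1]])
    p=M@(s['ee_pos']-[q[0],q[1],0]);x=M@R.from_quat(s['eef_rot']).as_matrix()[:,0]
    print('t',round(s['time'],2),'juicer xyz mm',(p*1000).round(1),'F',(M@s['ft_force']).round(1),'toolx vs +y deg',np.degrees(np.arctan2(-x[0],x[1])).round(2),'w',s['width'])
E
python3 fit.py; python3 -c "
from fit import *
st(q)"
```

```text
[ 0.54406452  0.12074531  0.14817796 -0.15377006  0.00062241] 8.489971767217588
[[-0.7 -1.2]
 [ 0.1 -0.5]
 [-1.  -0.6]
 [-0.4  1.4]
 [-0.6 -1.4]
 [-1.1 -1.5]
 [-1.1 -6.3]
 [-1.4 -2. ]
 [-2.2 -0.9]
 [ 1.2 -3. ]
 [ 1.4 -1.5]
 [-0.2 -0.1]
 [-0.4 -0.2]
 [-0.4 -1.3]]
rear [[ 0.5821 -0.1302  0.04  ]] [742.51715866 179.06446556] [ 43.92199242 314.27114784]
seal [[0.5441 0.1207 0.04  ]] [354.11851059 237.54386987] [433.21508775 248.79987964]
hinge [[0.5396 0.1504 0.11  ]] [290.14203516 227.53144834] [491.92380622 163.63275495]
tip [[0.5349 0.1823 0.1963]] [210.46780382 212.58045845] [562.40639361  51.57979752]
keeper [[0.5489 0.0881 0.1   ]] [393.50557219 215.13441127] [393.25620553 190.61918121]
55.0 (np.float64(-0.02434994837201379), np.float64(0.21422277949817256)) [[0.54765946 0.09666219 0.21422278]] [354.31131896 185.35376871] [426.87650662  49.53613072]
65.0 (np.float64(-0.008197423688706698), np.float64(0.223548443972172)) [[0.54527476 0.11263771 0.22354844]] [323.88480074 186.67707282] [455.21600095  33.44856997]
75.0 (np.float64(0.009329092491578424), np.float64(0.22992757417218074)) [[0.54268721 0.12997217 0.22992757]] [291.46513356 189.26946519] [485.32815065  20.81933542]
[[-0.949  0.316 -0.   ]
 [ 0.316  0.949 -0.001]
 [-0.    -0.001 -1.   ]]
t 0.2 juicer xyz mm [-273.   517.9  222.1] F [-0.6 -0.1  0.2] toolx vs +y deg 63.07 w 0.08704122420691922
```

>>> arm_command(moves=[0,0,-4,7.1,0,0,-4,7.1,0,0,-4,7.1,0,0,-4,7.1,0,0,-2,7.1,0,0,0,7.1,0,0,0,7.1,0,0,0,7.1,0,0,0,6.95,0,0,0,0], fingers=0)

```text
time: 1.03
ee_pos: [0.1976, 0.5929, 0.4023]
eef_rot: [0.66, 0.752, -0.0, 0.0]
ft_force: [0.4, 0.0, 0.1]
width: 0.0285
grip_force: 0.0
```

```bash
python3 -c "
from fit import *
st(q)"
```

```text
t 1.03 juicer xyz mm [-272.9  518.1  402.3] F [ 0.4 -0.   0.1] toolx vs +y deg -1.02 w 0.0285211026122296
```

>>> arm_command(moves=[-3.72,1.24,0,-1,-3.72,1.24,0,0,-3.72,1.24,0,0,-3.72,1.24,0,0,-3.72,1.24,0,0,-3.72,1.24,0,0,-3.72,1.24,0,0,-3.72,1.24,0,0,-3.72,1.24,0,0,-3.72,1.24,0,0,-3.72,1.24,0,0])

```text
time: 1.95
ee_pos: [0.395, 0.2071, 0.4026]
eef_rot: [0.649, 0.761, 0.0, -0.0]
ft_force: [1.6, 0.3, -0.4]
width: 0.0005
grip_force: 0.0
```

>>> arm_command(moves=[-3.72,1.24,0,0,-3.72,1.24,0,0,-3.72,1.24,0,0,-3.72,1.24,0,0,-3.72,1.24,0,0,-3.72,1.24,0,0,-3.72,1.24,0,0,-3.72,1.24,0,0,-3.72,1.24,0,0,-3.72,1.24,0,0,-3.72,1.24,0,0,0,0,0,0])

```text
time: 2.95
ee_pos: [0.5918, -0.1826, 0.3994]
eef_rot: [0.653, 0.758, -0.003, -0.001]
ft_force: [-0.8, -0.8, -0.8]
width: 0.0009
grip_force: 0.0
```

```bash
python3 -c "
from fit import *
st(q)"
```

```text
t 2.95 juicer xyz mm [   2.5 -307.1  399.4] F [-0.9 -0.7 -0.8] toolx vs +y deg 0.02 w 0.0008562934160210272
```

>>> arm_command(moves=[0,0,4,0,0,0,4,0,0,0,4,0,0,0,4,0,0,0,4,0,0,0,4,0,0,0,4,0,0,0,4,0,0,0,3,0,0,0,0,0,0,0,0,0])

```text
time: 3.87
ee_pos: [0.5912, -0.1742, 0.052]
eef_rot: [0.65, 0.76, -0.001, -0.001]
ft_force: [0.1, -0.1, 0.8]
width: 0.0004
grip_force: 0.0
```

>>> arm_command(moves=[0.5,0,0,0,0.5,0,0,0,0.5,0,0,0,0.5,0,0,0,0.5,0,0,0,0.5,0,0,0,0.4,0,0,0,0.4,0,0,0,0.4,0,0,0,0.4,0,0,0,0.4,0,0,0])

```text
time: 4.78
ee_pos: [0.5844, -0.1262, 0.0528]
eef_rot: [0.651, 0.759, -0.0, 0.001]
ft_force: [1.5, -5.8, 0.5]
width: 0.0003
grip_force: 2.8
```

```bash
python3 -c "
from fit import *
st(q)"
```

```text
t 4.78 juicer xyz mm [   3.4 -250.2   52.8] F [ 0.6 -5.9  0.5] toolx vs +y deg 0.25 w 0.00027200392157978876
```

>>> arm_command(moves=[0.4,0,0,0,0.4,0,0,0,0.4,0,0,0,0.4,0,0,0,0.4,0,0,0,0.4,0,0,0,0.2,0,0,0,0.2,0,0,0])

```text
time: 5.45
ee_pos: [0.5802, -0.0985, 0.0528]
eef_rot: [0.651, 0.759, -0.0, 0.001]
ft_force: [0.7, -5.1, 0.5]
width: 0.0001
grip_force: 2.8
```

>>> arm_command(moves=[0.2,0,0,0,0.2,0,0,0,0.1,0,0,0,0.1,0,0,0])

```text
time: 5.78
ee_pos: [0.5792, -0.0927, 0.0528]
eef_rot: [0.651, 0.759, -0.0, 0.001]
ft_force: [1.3, -5.8, 0.2]
width: 0.0009
grip_force: 2.8
```

```bash
python3 -c "
from fit import *
st(q)"
```

```text
t 5.78 juicer xyz mm [   3.2 -216.3   52.8] F [ 0.5 -5.9  0.2] toolx vs +y deg 0.25 w 0.0009265092355717566
```

>>> arm_command(moves=[0.1,0,0,0,0.1,0,0,0,0.1,0,0,0])

```text
time: 6.03
ee_pos: [0.5788, -0.0898, 0.0528]
eef_rot: [0.651, 0.759, -0.0, 0.001]
ft_force: [1.4, -4.8, 0.3]
width: 0.0005
grip_force: 2.9
```

>>> arm_command(moves=[0.1,0,0,0,0.1,0,0,0])

```text
time: 6.2
ee_pos: [0.5784, -0.0879, 0.0528]
eef_rot: [0.651, 0.759, -0.0, 0.001]
ft_force: [0.7, -6.1, 0.6]
width: 0.0004
grip_force: 2.9
```

>>> arm_command(moves=[0.1,0,0,0])

```text
time: 6.28
ee_pos: [0.5783, -0.0869, 0.0528]
eef_rot: [0.651, 0.759, -0.0, 0.001]
ft_force: [1.0, -6.3, -0.3]
width: 0.0003
grip_force: 2.9
```

>>> arm_command(moves=[0.1,0,0,0])

```text
time: 6.37
ee_pos: [0.5782, -0.0859, 0.0528]
eef_rot: [0.651, 0.759, -0.0, 0.001]
ft_force: [0.4, -5.7, 0.3]
width: 0.0007
grip_force: 3.1
```

>>> arm_command(moves=[0.1,0,0,0])

```text
time: 6.45
ee_pos: [0.5779, -0.0859, 0.0528]
eef_rot: [0.651, 0.759, -0.001, 0.001]
ft_force: [1.1, -10.5, -0.6]
width: 0.0006
grip_force: 5.6
```

>>> arm_command(moves=[0.1,0,0,0])

```text
time: 6.53
ee_pos: [0.5778, -0.0858, 0.0529]
eef_rot: [0.652, 0.759, -0.001, 0.002]
ft_force: [3.3, -14.2, -3.7]
width: 0.0007
grip_force: 7.3
```

>>> arm_command(moves=[0.02,0,0,0,0,0,0,0,0,0,0,0,0,0,0,0,0,0,0,0,0,0,0,0])

```text
time: 7.03
ee_pos: [0.5778, -0.0859, 0.0529]
eef_rot: [0.652, 0.758, -0.001, 0.002]
ft_force: [2.2, -11.8, -1.8]
width: 0.0002
grip_force: 6.1
```

```bash
python3 -c "
from fit import *
st(q)
snap('top','t2.png',(180,140,340,225),5)
snap('scene','s2.png',(290,150,470,285),4.4)"
```

```text
t 7.03 juicer xyz mm [   2.9 -209.4   52.9] F [  0.4 -12.   -1.8] toolx vs +y deg 0.15 w 0.00015184157102371778
```

View pics/s2.png

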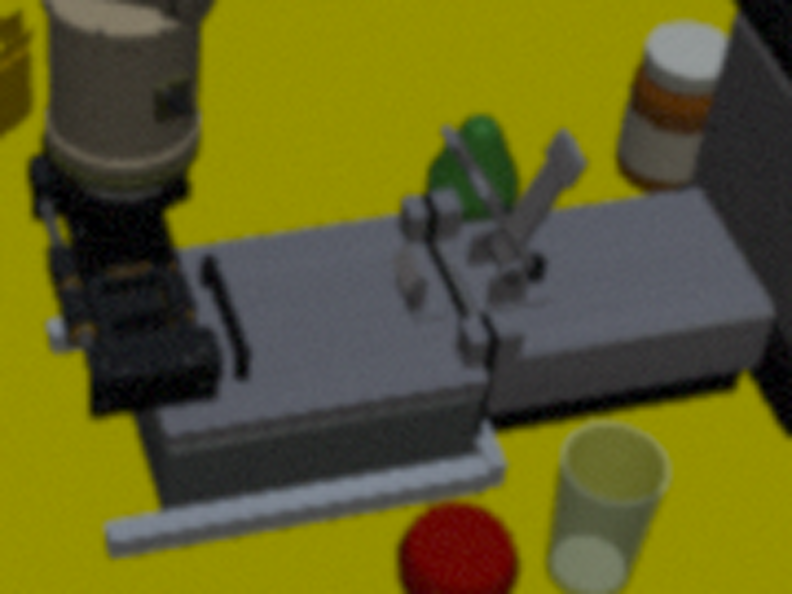

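Scene crop: bin shut on the seal (black seam 455,260), lever open (545,180), loop still up (450,135), bystanders in place. A last firmer push, then back off and go above the V between loop and lever.

>>> arm_command(moves=[0.07,0,0,0,0,0,0,0,0,0,0,0,0,0,0,0,0,0,0,0])

```text
time: 7.55
ee_pos: [0.5779, -0.0859, 0.0529]
eef_rot: [0.652, 0.758, -0.001, 0.002]
ft_force: [2.8, -14.0, -3.9]
width: 0.0005
grip_force: 7.2
```

>>> arm_command(moves=[-1,0,0,0,-2,0,0,0,0,0,3.5,0,0,0,-3.5,0,0,0,-4,0,0,0,-4,0,0,0,-4,0,0,0,-4,0,0,0,-4,0,0,0,-4,0,0,0,-1,0])

```text
time: 8.47
ee_pos: [0.5837, -0.1118, 0.3088]
eef_rot: [0.651, 0.759, 0.003, 0.003]
ft_force: [0.5, 0.1, 0.5]
width: 0.0004
grip_force: 0.0
```

>>> arm_command(moves=[3.85,0,0,0,3.85,0,0,0,3.85,0,0,0,3.85,0,0,0,3.85,0,0,0,3.85,0,0,0,3.85,-0.2,0,0,0,0,0,0,0,0,0,0,0,0,0,0])

```text
time: 9.3
ee_pos: [0.5389, 0.1544, 0.3024]
eef_rot: [0.651, 0.759, -0.0, -0.0]
ft_force: [-0.2, -0.7, -0.3]
width: 0.0006
grip_force: 0.0
```

```bash
python3 -c "
from fit import *
st(q)
snap('scene','s3.png',(330,120,450,210),6)"
```

```text
t 9.3 juicer xyz mm [-1.000e-01  3.410e+01  3.024e+02] F [-0.3 -0.6 -0.3] toolx vs +y deg 0.33 w 0.0005784739215149754
```

View pics/s3.png

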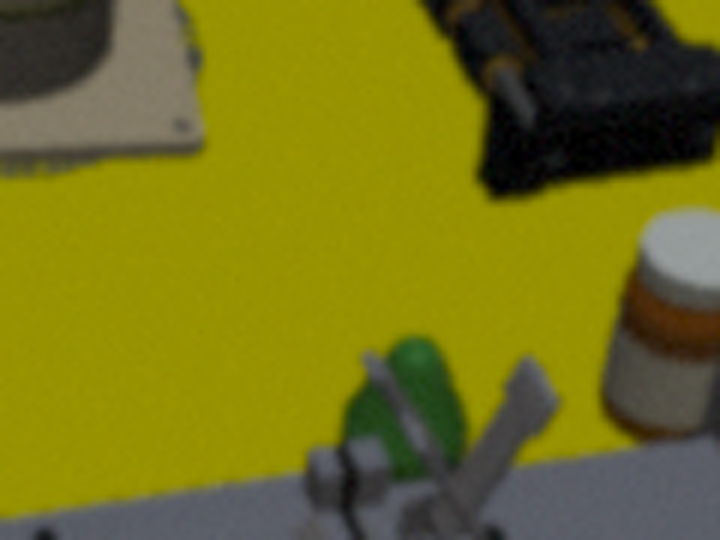

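```bash
python3 -c "
from fit import *
for z in (.302,.372):
  for x in(-.095,0,.095):
    print(z,x,((proj('scene',w(q,[(x,.034,z)]))[0]-[330,120])*6).round())
for P in [(0,-.0377,.1),(0,.07,.2)]: print(P,((proj('scene',w(q,[P]))[0]-[330,120])*6).round())
l=1.17
for e in (55,62,65,70): 
    e=np.radians(e);b=(.03+.018*np.cos(l)-.107*np.cos(e),.11+.018*np.sin(l)+.107*np.sin(e))
    print(np.degrees(e),b,((proj('scene',w(q,[(0,*b)]))[0]-[330,120])*6).round())
for l in(1.12,1.17,1.22): print(l,((proj('scene',w(q,[(0,.03+.1*np.cos(l),.11+.1*np.sin(l))]))[0]-[330,120])*6).round())
"
```

```text
0.302 -0.095 [422.  52.]
0.302 0 [502. 185.]
0.302 0.095 [591. 335.]
0.372 -0.095 [444. -89.]
0.372 0 [529.  43.]
0.372 0.095 [624. 190.]
(0, -0.0377, 0.1) [286. 562.]
(0, 0.07, 0.2) [545. 361.]
55.0 (np.float64(-0.02434994837201379), np.float64(0.21422277949817256)) [342. 368.]
62.0 (np.float64(-0.013210726900542175), np.float64(0.22104890319515563)) [369. 352.]
65.0 (np.float64(-0.008197423688706698), np.float64(0.223548443972172)) [381. 346.]
70.0 (np.float64(0.00042657498170158015), np.float64(0.22712062118334264)) [401. 336.]
1.12 [553. 360.]
1.17 [544. 358.]
1.22 [534. 356.]
```

>>> arm_command(moves=[0,0,3.5,0,0,0,3.5,0,0,0,2.2,0,0,0,0.5,0,0,0,0,0,0,0,0,0])

```text
time: 9.85
ee_pos: [0.5398, 0.1541, 0.2069]
eef_rot: [0.651, 0.759, 0.001, 0.0]
ft_force: [-0.1, -0.3, 1.3]
width: 0.0007
grip_force: 0.0
```

>>> arm_command(moves=[-0.7,0,0,0,-0.7,0,0,0,-0.7,0,0,0,-0.7,0,0,0,-0.5,0,0,0,-0.5,0,0,0,0,0,0,0])

```text
time: 10.43
ee_pos: [0.545, 0.1159, 0.2057]
eef_rot: [0.651, 0.759, 0.0, 0.0]
ft_force: [0.2, -0.4, -0.2]
width: 0.0004
grip_force: 0.0
```

```bash
python3 -c "
from fit import *
st(q)"
```

```text
t 10.43 juicer xyz mm [ 2.000e-01 -5.000e+00  2.057e+02] F [ 0.2 -0.4 -0.2] toolx vs +y deg 0.23 w 0.0004489612805494283
```

>>> arm_command(moves=[-0.5,0,0,0,-0.5,0,0.3,0,-0.5,0,0.3,0,-0.5,0,0.4,0,-0.5,0,0.4,0,-0.5,0,0.4,0,0,0,0,0,0,0,0,0,0,0,0,0])

```text
time: 11.18
ee_pos: [0.5494, 0.0879, 0.1876]
eef_rot: [0.651, 0.759, 0.0, -0.0]
ft_force: [1.0, 0.0, 1.6]
width: 0.0007
grip_force: 0.0
```

```bash
python3 -c "
from fit import *
st(q)
snap('scene','s4.png',(330,120,450,210),6)"
```

```text
t 11.18 juicer xyz mm [  0.4 -33.3 187.6] F [ 1.  -0.1  1.6] toolx vs +y deg 0.33 w 0.0007279260675920169
```

View pics/s4.png

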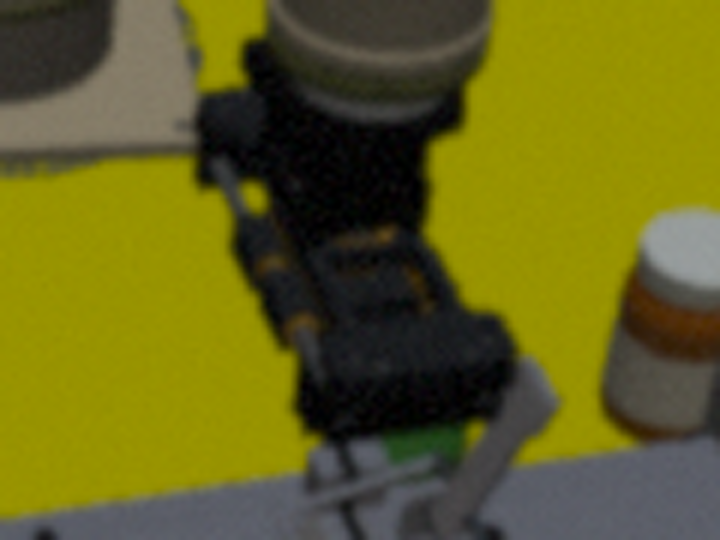

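Loop has fallen onto the keeper's nose (bar about 310,510); lever still open. Now above the tab and down.

>>> arm_command(moves=[-1.2,0,0,0,-1.1,0,0,0,0,0,1.5,0,0,0,1.5,0,0,0,1.2,0,0,0,0.5,0,0,0,0.3,0])

```text
time: 11.82
ee_pos: [0.5526, 0.0643, 0.1368]
eef_rot: [0.651, 0.759, -0.001, -0.0]
ft_force: [0.3, -0.0, -0.0]
width: 0.0004
grip_force: 0.0
```

>>> arm_command(moves=[0,0,0.3,0,0,0,0.3,0])

```text
time: 11.98
ee_pos: [0.5533, 0.0649, 0.1319]
eef_rot: [0.651, 0.759, 0.0, 0.0]
ft_force: [-0.1, 1.0, 0.3]
width: 0.0002
grip_force: 0.0
```

>>> arm_command(moves=[0,0,0.2,0,0,0,0.2,0])

```text
time: 12.15
ee_pos: [0.5531, 0.065, 0.1277]
eef_rot: [0.651, 0.759, 0.0, 0.0]
ft_force: [-0.4, 0.3, -0.0]
width: 0.0004
grip_force: 0.0
```

>>> arm_command(moves=[0,0,0.2,0,0,0,0.2,0])

```text
time: 12.32
ee_pos: [0.553, 0.065, 0.1235]
eef_rot: [0.651, 0.759, 0.0, 0.0]
ft_force: [-0.1, -0.1, 0.2]
width: 0.0005
grip_force: 0.0
```

>>> arm_command(moves=[0,0,0.2,0,0,0,0.2,0])

```text
time: 12.48
ee_pos: [0.5529, 0.0649, 0.1194]
eef_rot: [0.651, 0.759, 0.0, -0.0]
ft_force: [-0.8, 0.2, -0.0]
width: 0.0005
grip_force: 0.0
```

>>> arm_command(moves=[0,0,0.2,0])

```text
time: 12.57
ee_pos: [0.5529, 0.065, 0.1174]
eef_rot: [0.651, 0.759, 0.0, -0.0]
ft_force: [0.5, 0.1, 0.2]
width: 0.0009
grip_force: 0.0
```

>>> arm_command(moves=[0,0,0.2,0])

```text
time: 12.65
ee_pos: [0.5529, 0.0649, 0.1153]
eef_rot: [0.651, 0.759, 0.0, -0.0]
ft_force: [0.1, 0.8, 0.7]
width: 0.0004
grip_force: 0.0
```

>>> arm_command(moves=[0,0,0.2,0])

```text
time: 12.73
ee_pos: [0.5529, 0.0649, 0.1133]
eef_rot: [0.651, 0.759, 0.0, -0.0]
ft_force: [-0.1, 1.3, 0.3]
width: 0.0005
grip_force: 0.0
```

>>> arm_command(moves=[0,0,0.2,0])

```text
time: 12.82
ee_pos: [0.5529, 0.0649, 0.1113]
eef_rot: [0.651, 0.759, 0.0, -0.0]
ft_force: [0.1, -0.2, 0.2]
width: 0.0008
grip_force: 0.0
```

>>> arm_command(moves=[0,0,0.15,0])

```text
time: 12.9
ee_pos: [0.5528, 0.0649, 0.1098]
eef_rot: [0.651, 0.759, -0.0, -0.0]
ft_force: [0.1, -0.8, -0.1]
width: 0.0004
grip_force: 0.0
```

>>> arm_command(moves=[0,0,0.15,0])

```text
time: 12.98
ee_pos: [0.5529, 0.0649, 0.1084]
eef_rot: [0.651, 0.759, 0.0, -0.0]
ft_force: [-0.5, 0.0, 0.5]
width: 0.0005
grip_force: 0.4
```

>>> arm_command(moves=[0,0,0.15,0])

```text
time: 13.07
ee_pos: [0.5532, 0.0649, 0.1073]
eef_rot: [0.651, 0.759, 0.0, 0.0]
ft_force: [-1.7, -0.5, 9.7]
width: 0.0007
grip_force: 4.8
```

>>> arm_command(moves=[0,0,0.15,0])

```text
time: 13.15
ee_pos: [0.5534, 0.0647, 0.1063]
eef_rot: [0.651, 0.759, 0.0, 0.0]
ft_force: [-2.8, -1.8, 10.6]
width: 0.0006
grip_force: 5.5
```

>>> arm_command(moves=[0,0,0.1,0])

```text
time: 13.23
ee_pos: [0.5536, 0.0646, 0.1053]
eef_rot: [0.651, 0.759, 0.001, 0.0]
ft_force: [-1.7, -1.0, 6.6]
width: 0.0006
grip_force: 3.3
```

>>> arm_command(moves=[0,0,0.1,0])

```text
time: 13.32
ee_pos: [0.5534, 0.0648, 0.1041]
eef_rot: [0.651, 0.759, 0.001, 0.0]
ft_force: [-0.3, 0.1, 2.6]
width: 0.0003
grip_force: 1.2
```

>>> arm_command(moves=[0,0,0.1,0])

```text
time: 13.4
ee_pos: [0.5531, 0.065, 0.1027]
eef_rot: [0.651, 0.759, 0.0, 0.0]
ft_force: [-0.1, 0.1, -0.9]
width: 0.0003
grip_force: 0.0
```

>>> arm_command(moves=[0,0,0.1,0,0,0,0.1,0,0,0,0.1,0])

```text
time: 13.65
ee_pos: [0.5528, 0.0649, 0.0992]
eef_rot: [0.651, 0.759, -0.0, -0.0]
ft_force: [-0.1, -0.4, -0.2]
width: 0.0004
grip_force: 0.0
```

>>> arm_command(moves=[0,0,0.1,0,0,0,0.1,0])

```text
time: 13.82
ee_pos: [0.5529, 0.0649, 0.0974]
eef_rot: [0.651, 0.759, -0.0, -0.0]
ft_force: [0.2, 0.3, 0.5]
width: 0.0005
grip_force: 0.2
```

```bash
python3 -c "
from fit import *
st(q)"
```

```text
t 13.82 juicer xyz mm [  0.5 -56.5  97.4] F [0.2 0.3 0.5] toolx vs +y deg 0.33 w 0.0005343557592736549
```

>>> arm_command(moves=[0,0,-2,0,0,0,-3.5,0,0,0,-3.5,0,0,0,-2.5,0,2.5,0,0,0,3.5,0,0,0,2.5,0,0,0,0.9,0,0.8,0,0,0,0.8,0,0,0,0,0,0,0,0,0])

```text
time: 14.73
ee_pos: [0.5385, 0.1557, 0.1959]
eef_rot: [0.652, 0.759, -0.001, 0.0]
ft_force: [0.2, 0.1, 0.5]
width: 0.0007
grip_force: 0.0
```

```bash
python3 -c "
from fit import *
st(q)
snap('scene','s5.png',(330,120,450,210),6)"
```

```text
t 14.73 juicer xyz mm [ -0.4  35.4 195.9] F [0.2 0.1 0.5] toolx vs +y deg 0.2 w 0.0007441085466014066
```

View pics/s5.png

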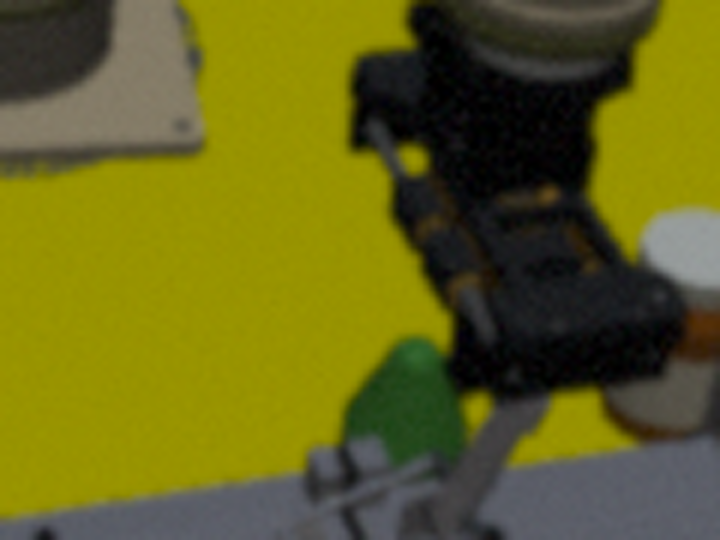

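Loop bar now lower, behind the nose (about 290,525), matching the snap felt; lever still open. Now the lever.

>>> arm_command(moves=[0.5,0,0,0,0.5,0,0,0,0.3,0,0,0])

```text
time: 15.03
ee_pos: [0.5366, 0.1708, 0.1967]
eef_rot: [0.651, 0.759, 0.0, 0.0]
ft_force: [0.2, -1.7, -0.8]
width: 0.0003
grip_force: 0.6
```

>>> arm_command(moves=[0.3,0,0,0,0.3,0,0.1,0])

```text
time: 15.2
ee_pos: [0.5358, 0.1768, 0.1959]
eef_rot: [0.651, 0.759, 0.0, 0.0]
ft_force: [0.0, -1.9, 1.6]
width: 0.0006
grip_force: 0.6
```

>>> arm_command(moves=[0.3,0,0.1,0,0.3,0,0.1,0])

```text
time: 15.37
ee_pos: [0.5347, 0.1829, 0.1936]
eef_rot: [0.651, 0.759, 0.0, 0.0]
ft_force: [0.4, -0.0, 1.2]
width: 0.0002
grip_force: 0.6
```

```bash
python3 -c "
from fit import *
st(q)"
```

```text
t 15.37 juicer xyz mm [-1.000e-01  6.280e+01  1.936e+02] F [ 0.4 -0.1  1.2] toolx vs +y deg 0.33 w 0.00020199530598709206
```

>>> arm_command(moves=[0.44,0,0.4,0,0.44,0,0.4,0,0.44,0,0.4,0,0.44,0,0.4,0])

```text
time: 15.7
ee_pos: [0.5323, 0.2032, 0.1789]
eef_rot: [0.65, 0.76, 0.002, -0.001]
ft_force: [-3.2, 5.9, 12.8]
width: 0.0002
grip_force: 6.5
```

>>> arm_command(moves=[0.3,0,0.35,0,0.3,0,0.35,0,0.3,0,0.35,0,0.3,0,0.35,0])

```text
time: 16.03
ee_pos: [0.5302, 0.216, 0.1649]
eef_rot: [0.65, 0.76, 0.003, -0.001]
ft_force: [-2.5, 8.2, 11.8]
width: 0.0006
grip_force: 5.5
```

>>> arm_command(moves=[0.22,0,0.37,0,0.22,0,0.37,0])

```text
time: 16.2
ee_pos: [0.5296, 0.2192, 0.157]
eef_rot: [0.65, 0.76, 0.002, -0.001]
ft_force: [-0.7, 3.7, 6.5]
width: 0.0008
grip_force: 3.3
```

```bash
python3 -c "
from fit import *
st(q)"
```

```text
t 16.2 juicer xyz mm [  0.2  99.5 157. ] F [-0.2  3.7  6.5] toolx vs +y deg 0.47 w 0.0007905442538753684
```

>>> arm_command(moves=[0.1,0,0.35,0,0.1,0,0.35,0])

```text
time: 16.37
ee_pos: [0.5293, 0.2193, 0.1493]
eef_rot: [0.65, 0.76, 0.001, -0.0]
ft_force: [-0.4, 1.8, 5.3]
width: 0.0002
grip_force: 2.1
```

>>> arm_command(moves=[0.1,0,0.35,0,0.1,0,0.35,0])

```text
time: 16.53
ee_pos: [0.5289, 0.2204, 0.1419]
eef_rot: [0.651, 0.759, 0.0, -0.0]
ft_force: [1.0, 1.3, 2.9]
width: 0.0004
grip_force: 1.4
```

>>> arm_command(moves=[0.05,0,0.35,0,0.05,0,0.35,0])

```text
time: 16.7
ee_pos: [0.5285, 0.221, 0.1346]
eef_rot: [0.651, 0.759, -0.0, -0.0]
ft_force: [0.5, 0.7, 1.9]
width: 0.0002
grip_force: 1.0
```

```bash
python3 -c "
from fit import *
st(q)"
```

```text
t 16.7 juicer xyz mm [ -0.5 101.4 134.6] F [0.6 0.6 1.9] toolx vs +y deg 0.32 w 0.0001997085948641324
```

>>> arm_command(moves=[0.1,0,0.3,0,0.1,0,0.3,0])

```text
time: 16.87
ee_pos: [0.5283, 0.2226, 0.1285]
eef_rot: [0.651, 0.759, -0.0, 0.0]
ft_force: [1.0, -0.5, 0.7]
width: 0.0001
grip_force: 0.6
```

>>> arm_command(moves=[0.1,0,0.3,0,0.1,0,0.3,0])

```text
time: 17.03
ee_pos: [0.5279, 0.2246, 0.1226]
eef_rot: [0.651, 0.759, -0.0, -0.0]
ft_force: [-0.3, -0.8, 0.5]
width: 0.0004
grip_force: 0.2
```

>>> arm_command(moves=[0,0,0.25,0,0,0,0.25,0])

```text
time: 17.2
ee_pos: [0.5278, 0.225, 0.1177]
eef_rot: [0.651, 0.759, -0.0, -0.0]
ft_force: [-0.4, 0.1, -0.8]
width: 0.0007
grip_force: 0.0
```

>>> arm_command(moves=[0,0,0.2,0])

```text
time: 17.28
ee_pos: [0.5279, 0.2249, 0.1157]
eef_rot: [0.651, 0.759, -0.0, -0.0]
ft_force: [0.4, -0.3, 0.5]
width: 0.0003
grip_force: 0.0
```

```bash
python3 -c "
from fit import *
st(q)"
```

```text
t 17.28 juicer xyz mm [ -0.6 105.4 115.7] F [ 0.3 -0.4  0.5] toolx vs +y deg 0.32 w 0.00026446989873023653
```

>>> arm_command(moves=[0,0,0.15,0])

```text
time: 17.37
ee_pos: [0.5279, 0.225, 0.1143]
eef_rot: [0.651, 0.759, -0.0, -0.0]
ft_force: [-0.1, -0.5, 0.1]
width: 0.0004
grip_force: 0.1
```

>>> arm_command(moves=[0,0,0.1,0])

```text
time: 17.45
ee_pos: [0.5281, 0.225, 0.1136]
eef_rot: [0.651, 0.759, 0.0, -0.0]
ft_force: [-1.0, -0.3, 4.1]
width: 0.0004
grip_force: 1.8
```

>>> arm_command(moves=[0,0,0.1,0])

```text
time: 17.53
ee_pos: [0.5282, 0.2251, 0.1129]
eef_rot: [0.651, 0.759, 0.0, -0.0]
ft_force: [-2.5, -0.9, 6.6]
width: 0.0001
grip_force: 3.1
```

>>> arm_command(moves=[0,0,0.1,0])

```text
time: 17.62
ee_pos: [0.5283, 0.2252, 0.1122]
eef_rot: [0.651, 0.759, 0.0, -0.0]
ft_force: [-2.9, -0.5, 9.7]
width: 0.0006
grip_force: 4.6
```

>>> arm_command(moves=[0,0,0.1,0,0,0,0.08,0,0,0,0,0,0,0,0,0,0,0,0,0,0,0,0,0,0,0,0,0,0,0,0,0])

```text
time: 18.28
ee_pos: [0.5285, 0.2252, 0.1112]
eef_rot: [0.651, 0.759, 0.001, -0.0]
ft_force: [-4.7, -1.5, 14.1]
width: 0.0001
grip_force: 6.5
```

>>> arm_command(moves=[0,0,-0.5,0,0,0,-1,0,0,0,-2,0,0,0,-4,0,0,0,-4,0,0,0,-4,0,0,0,-4,0,-4,0,-2,0,-4,-2,0,0,-2,-3,0,0,-2,-3,0,0,0,0,0,0])

```text
time: 19.28
ee_pos: [0.4656, 0.0938, 0.325]
eef_rot: [0.653, 0.757, 0.002, -0.002]
ft_force: [0.3, -0.8, 0.8]
width: 0.0004
grip_force: 0.0
```

```bash
python3 -c "
from fit import *
st(q)
a=r.camera('scene')[150:285,290:470,::-1];b=r.camera('top')[140:225,180:340,::-1]
f=lambda i,s:cv2.resize(i,None,fx=s,fy=s,interpolation=cv2.INTER_CUBIC)
a=f(a,2.6);b=f(b,2.0);b=cv2.copyMakeBorder(b,0,a.shape[0]-b.shape[0],0,0,cv2.BORDER_CONSTANT)
cv2.imwrite('pics/e.png',np.hstack([a,b]))"
```

```text
t 19.28 juicer xyz mm [-81.6 -15.1 325. ] F [ 0.1 -0.8  0.8] toolx vs +y deg -0.05 w 0.0004307178096702759
```

View pics/e.png

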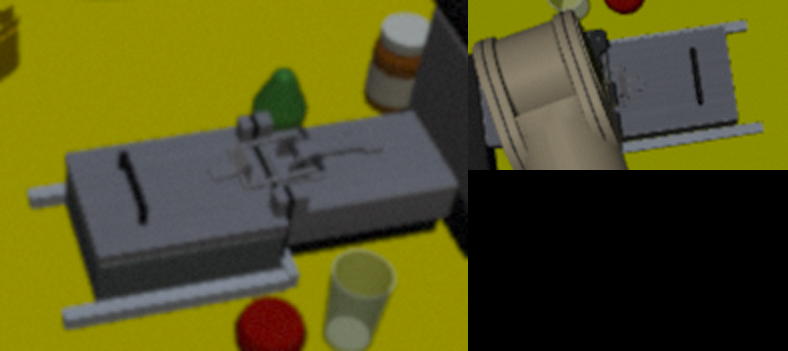

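The picture shows the lever lying flat (about 350,150), the loop down over the keeper with its tab on the lid side (215,175), the bin shut, and the bystanders in place.

```bash
python3 -c "
from bench import r
print(r.close_job())"
```

```text
the job is handed in; nothing more can be done
None
```

The bin is pushed home (about 14 N held), the loop is hooked under the keeper's nose, the lever is pressed onto its rest (about 14 N held), and the job is handed in; no verdict came back.

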